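Heater to standby, then take the warm letter stamp up ready to press

ROBOT

A 6-joint arm with a two-finger parallel gripper is mounted at the origin on a cart in front of the work surface, level with it; the furniture and walls round the work are solid. World frame = base frame: x ahead of the robot, y to its left, z up, the work surface at z = 0. Lengths are in m, angles in degrees, forces in N, time in s.
With the tool pointing down it reaches from about 0.4 to 0.825 m from the base axis. Payload 7 kg.
Tool frame: the origin (TCP) lies midway between the tips of the shut fingers; the grasp point (between the pads) lies 19 mm behind it; z points along the fingers, y is the line along which they close (so a half turn about z gives the same grasp; the last joint's range is limited). The gripper opens to 88 mm and grips with 3 to 60 N. Pads are 19 mm wide; open, the fingers measure 130 mm over their backs; the gripper's body (78 mm by 193 mm) begins 47 mm behind the grasp point.
Start: joints at [-58.894, 20.546, 0.682, 0, -70.136, -16.507], TCP at [0.17, -0.653, 0.227] pointing down, gripper open.
Joint ranges: [-176.03, 176.03], [-82.01, 121.73], [-58.28, 71.71], [-173.87, 95.51], [-174.79, -0.11], [-173.66, 173.66]. Speed limits (degrees/s): [136.94, 136.94, 172.46, 180, 180, 180].

INTERFACE

Orientations are given as [roll, pitch, yaw] about the fixed x, y, z axes, in that order (R = Rz(yaw) Ry(pitch) Rx(roll)).
In Python, from plant import * gives the robot as it stands.
- The arm moves only by the tool move_arm, never from a script. Its argument "commands" is a list of rows, each a list of 7 numbers: the shift along the world's x, y, z in mm, then the turn, a rotation vector about the world's x, y, z in degrees, then the opening in per cent of the stroke, from 0 (shut) to 100 (fully open). In form: [[x, y, z, rx, ry, rz, fingers], ...]. A call has 1 to 20 rows; each row shifts and turns the commanded pose from where the row before left it; what a row does not reach is not made up. A row lasts 1/10 s, in which the tool goes at most 50 mm and 8.59 degrees, less where a joint would pass 70% of its speed; a pose out of reach is approached as far as the arm can. A call with a gripper value outside its range is refused whole. The fingers move at their own pace and stop on an object; "squeeze" is the grip in N (left out, the last holds). Time passes only in rows, so rows that do not move let the fingers close. It gives the time, the measured TCP pose, the force and the opening at its end, in the units of the state.
- get_state(): the state, without advancing time (a new reading comes with each control period).
- capture(name): name is "scene" or "top" or "wrist"; returns a dict with "frame" (400x640x3 uint8, blue, green, red), "camera_matrix" (3x3 intrinsics, pixels), "world_to_cam" (4x4, takes a point from world to camera coordinates); the wrist camera has in their place "tool_from_camera" (4x4, takes a point from camera to tool coordinates, whose origin is the TCP and whose axes are the flange's). Camera axes: x right, y up, looking along -z (the intrinsics and any distortion apply to the point x, -y, -z); pixel columns grow to the right and rows downward; lengths in m; the calibration is good to about 2 mm. A picture is of the moment at which its call begins: read the wrist's pose just before it. There is no depth.
- close_job(): hands the job in, once; it reports no verdict.
The state is a dict: "time_s": time; "joints": joint angles; "qd": joint speeds; "joint_torque": joint torques, N m; "tcp_pos": TCP position; "eef_rot": TCP orientation; "contact_force": force on the tool from outside, world axes, zero at the start; "moment": the same for the moment, N m; "gripper_width": finger opening in m.
Only numpy, scipy, OpenCV 4.12 (cv2) and the standard library are available. Lean on these libraries where they do the work, as an engineer would, in place of code of your own. Each camera call takes 0.05 s, during which the arm holds its last target. There are 200 camera calls.

TASK

Set the stamp warmer's lever from full heat back to its middle mark (standby, lever straight up), because your hand will be full afterwards. Then draw the letter stamp out of its slanted pocket, turn it upright with the brass face down, and carry it over the middle of the bare cover, the one without the bone folder on it. Finish still holding it there, steady, square with the cover's edges and with its face about 5 cm above the cover; do not touch or shift the covers with it and leave everything else as it stands.

Things in the scene. Friction and masses are not known exactly. Their poses are not given: they have to be found in the camera images.
- warmer: Fixed grey console 124 (x) x 200 (y) x 32 mm. Origin: centre of its underside on the table; x to its back (away from robot), y to its left. A metal block (top edge 80 mm high) leans 40 deg to the front; two pockets 25 x 33 mm, 26 mm deep: the left one (y +57 mm) holds the letter stamp, the right one (y +3) is empty. Right end (y -66): heat lever in a round quadrant, 70 mm high, 3 white marks.
- pocket_mouth (a point): Centre of the left pocket's mouth, at (-14, 57, 65) mm in the warmer's frame. The pocket's axis runs up and to the front, along (-0.643, 0, 0.766) in the warmer's frame; drawn 26 mm or more along it the stamp is clear of the pocket. A 16 mm wide tongue runs 22 mm out of the block under the handle as a rest; it leaves the handle's sides free.
- letter_stamp: Brass foot 22 (x) x 30 (y) x 8 mm under a brown wood handle, thickest (28 mm) 55 to 60 mm up; 73 mm tall, 0.09 kg (varies). Origin: centre of the brass face; z along the handle away from the face. Starts in the left pocket leaning 40 deg to the warmer's front, y along the warmer's y, 47 mm standing out, 1.3 mm play, not locked. Grip the handle across its y, tool along the handle or from above.
- heat_lever (a joint): Heat lever angle, rad: 0 = off (leans 0.65 rad to the warmer's front), 0.65 = standby (straight up, middle mark), 1.3 = full heat (leans 0.65 rad to the back). Starts at 1.0 to 1.3. Swings about the warmer's y axis; friction 0.1 N m (1.4 N at the ball), no spring: stays where left.
- lever_hinge (a point): Point on the lever's hinge axis, 44 mm above the table, at (0, -66, 44) mm in the warmer's frame.
- lever_ball (a point): Centre of the black ball (21 mm diameter) at the end of the lever, 72 mm from the hinge; the lever's rod is 6 mm thick. The point turns with the lever.
- cover_bare: The bare cover: closed teal passport cover lying flat, 134 (x) x 99 (y) mm, up to 13 mm thick, nothing on it, loose. Origin: centre of its underside, on the table. It lies to the left or to the right of the warmer.
- cover_folder: The other, similar teal passport cover, 134 x 96 x 8 mm, with the bone folder lying on it; on the other side of the warmer. Origin: centre of its underside. To be left alone.
- bone_folder: Bone folder, flat ivory strip 139 x 21 x 4 mm lying on the other cover; origin at the centre of its underside, long axis y. To be left alone.
- foil_roll_silver: Bystander: foil roll standing on its end, 52 mm diameter, 31 mm high; origin at the centre of its underside.
- foil_roll_rose: Bystander: smaller foil roll, 44 mm diameter, 31 mm high, behind the warmer; origin at the centre of its underside.
- spool_navy: Bystander: ribbon spool lying flat, 60 mm diameter, 22 mm high, in front of the warmer; origin on its underside.
- rub_block: Bystander: small rubbing block 21 x 50 x 12 mm in front of the warmer, long side y; origin at the centre of its underside.
Mind the look-alikes: they are no part of the job. There is more than one size of the letter_stamp; the job needs the smaller.

How it is judged:
By the outcome, as a careful person would: the job done as asked, in the order asked, and still so for the second after the job is handed in, while the arm keeps its last pose, push and grip.
It also fails if it takes over 51 s, if anything falls off the work surface, if the arm or the gripper's body presses on something with over 40 N, if the wrist force passes 120 N, or if a joint passes its speed limit or range.

## Working session

There is one attempt and no reset: what is moved stays moved. The work goes in short steps, Python scripts to look and compute and a tool call to move; the robot and the scene stay as the last step left them, time stands still between calls to the robot, and variables do not carry over. Pictures are saved under pics/ and viewed, on a budget of 10 in all, crops included, one or two more only if the job needs it, and the job is handed in when it is done.

Besides the shell and the picture viewer there is one more tool, called in YAML: its name, and indented under it one key for each argument. move_arm: Moves the arm, as the interface text tells. Its arguments: {"type":"object","properties":{"commands":{"type":"array"},"squeeze":{"type":"number"}},"required":["commands"]}

```bash
mkdir -p pics
python3 - <<'E'
from plant import *
import cv2,pickle
d={}
for n in("scene","top"):
    c=capture(n); d[n]=c; cv2.imwrite(f"pics/{n}0.png",c["frame"]); print(n,c["camera_matrix"],c["world_to_cam"],[k for k in c])
pickle.dump(d,open("c0.pkl","wb"))
print(get_state())
E
```

```text
scene [[518.66787515   0.         318.89042281]
 [  0.         518.66787515 203.28745302]
 [  0.           0.           1.        ]] [[-0.45797264 -0.88896315  0.00236304  0.3296502 ]
 [ 0.41399447 -0.21092624  0.88550477 -0.2867993 ]
 [-0.78668268  0.40651524  0.46462428 -1.00277988]
 [ 0.          0.          0.          1.        ]] ['frame', 'camera_matrix', 'world_to_cam']
top [[471.00592756   0.         313.56554252]
 [  0.         471.00592756 205.55729842]
 [  0.           0.           1.        ]] [[ 0.01856735 -0.99967456  0.0174934   0.08097777]
 [ 0.9896255   0.02086815  0.1421474  -0.56952992]
 [-0.1424662   0.01467262  0.98969091 -1.14240296]
 [ 0.          0.          0.          1.        ]] ['frame', 'camera_matrix', 'world_to_cam']
{'time_s': 0.1, 'joints': array([-5.88965619e+01,  2.05875517e+01,  6.39859398e-01, -1.85639110e-02,
       -7.01362026e+01, -1.65084462e+01]), 'qd': array([-0.00373679, -0.16730461,  0.18650166,  0.00427002,  0.0642341 ,
        0.01774462]), 'joint_torque': array([-6.92234153e-04, -5.84165668e+01,  2.93750417e+01,  7.01552331e+00,
        1.01572357e-02, -7.09956612e-05]), 'tcp_pos': array([ 0.1699773 , -0.65279805,  0.22571764]), 'eef_rot': array([ 1.79914604e+02, -7.10872877e-03, -1.65411323e+02]), 'contact_force': array([-0.24835926, -0.12779435, -0.51429575]), 'moment': array([ 0.0272363 , -0.01004241,  0.06474348]), 'gripper_width': 0.08747508885521554}
```

View pics/top0.png

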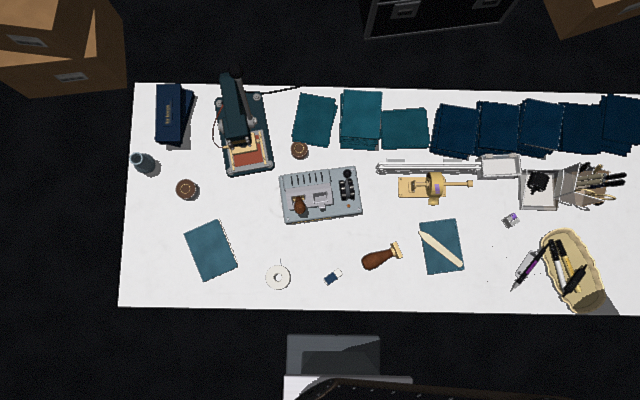

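View pics/scene0.png

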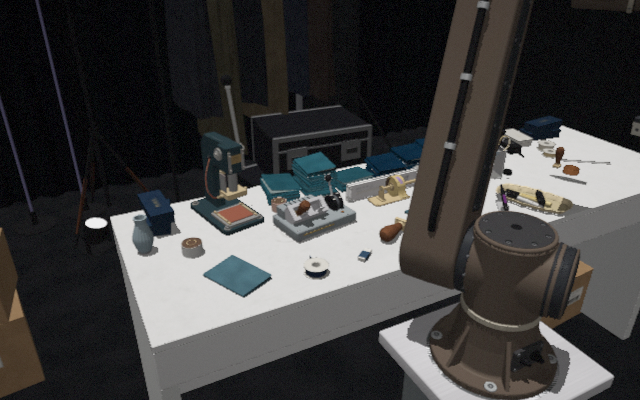

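Top view: the warmer is at (320,195), with the stamp in its left pocket at (298,203) and the lever at (347,185). The bare cover is at (211,250) and the cover with the bone folder at (441,246). What could be taken for the stamp: the handle in the pocket (298,203) or the larger stamp lying loose (380,257). I choose the one in the pocket. Next is one close crop.

Run:
```python
import cv2,pickle
d=pickle.load(open("c0.pkl","rb"))
cv2.imwrite("pics/topcrop.png",cv2.resize(d["top"]["frame"][155:295,178:368],None,fx=4.2,fy=4.2,interpolation=cv2.INTER_CUBIC))
cv2.imwrite("pics/scenecrop.png",cv2.resize(d["scene"]["frame"][160:300,195:365],None,fx=4.2,fy=4.2,interpolation=cv2.INTER_CUBIC))
```

```text
(no output)
```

View pics/topcrop.png

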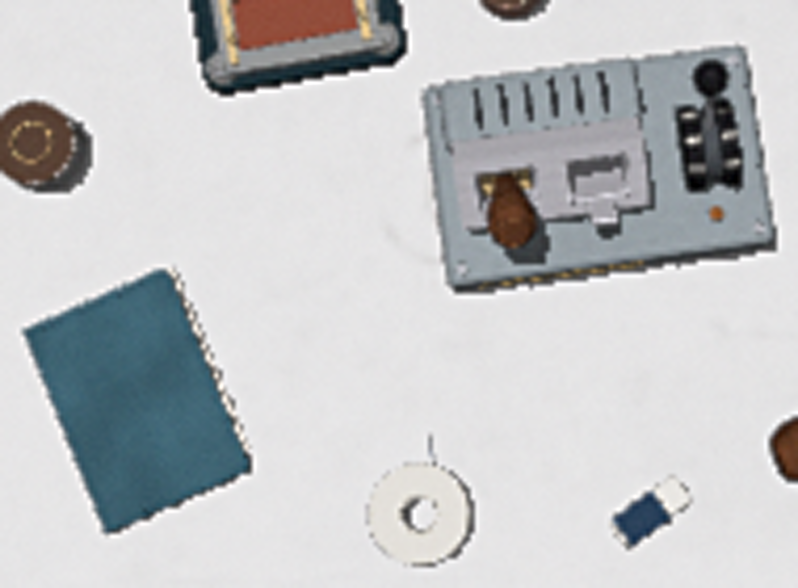

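View pics/scenecrop.png

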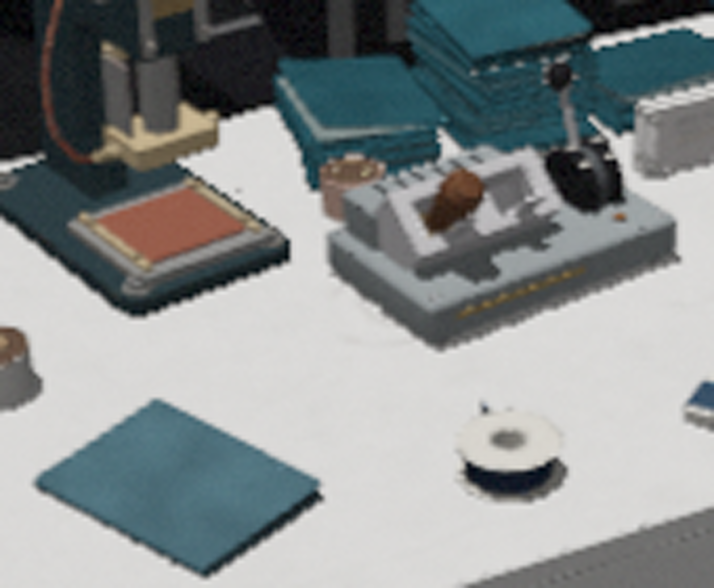

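```bash
cat > h.py <<'E'
import numpy as np,cv2,pickle
from scipy.optimize import least_squares
from scipy.spatial.transform import Rotation as R
def proj(c,P):
    p=(c["world_to_cam"]@np.c_[P,np.ones(len(P))].T)[:3]
    u=c["camera_matrix"]@(p*np.array([[1],[-1],[-1]])); return (u[:2]/u[2]).T
def W(q,P): # warmer frame -> world
    P=np.atleast_2d(P); return P@R.from_euler('z',q[2]).as_matrix().T+[q[0],q[1],0]
E
python3 - <<'E'
from h import *
d=pickle.load(open("c0.pkl","rb")); t,s=d["top"],d["scene"]
T=lambda a:np.array(a)/4.2+[178,155]-.4
S=lambda a:np.array(a)/4.2+[195,160]-.4
a,b=.062,.1; z=.032
def lev(th): return [.072*np.sin(th-.65),-.066,.044+.072*np.cos(th-.65)]
def f(q):
    P=np.array([[-a,b,z],[-a,-b,z],[a,-b,z],[a,b,z],lev(q[3])])
    Q=np.array([[a,b,z],[-a,b,z],[-a,-b,z],[-a,b,0],lev(q[3])])
    e=[proj(t,W(q,P))-T([[450,284],[774,241],[742,47],[424,88],[711,77]]),
       proj(s,W(q,Q))-S([[332,235],[437,322],[678,240],[440,348],[560,74]])]
    return np.concatenate(e).ravel()
r=least_squares(f,[.6,.0,0.1,1.2]); print("warmer",r.x[:2],np.degrees(r.x[2]),r.x[3]); print(r.fun.reshape(-1,2).round(1).tolist())
def g(q):
    P=np.array([[.067,.0495,.0],[.067,-.0495,0],[-.067,-.0495,0],[-.067,.0495,0]])+[0,0,q[3]]
    e=[proj(t,W(q,P))-T([[25,330],[168,269],[251,465],[108,533]]),proj(s,W(q,P))-S([[37,483],[157,401],[320,490],[207,573]])]
    return np.concatenate(e).ravel()
k=least_squares(g,[.4,.2,.4,.01]); print("cover",k.x[:2],np.degrees(k.x[2]),k.x[3]); print(k.fun.reshape(-1,2).round(1).tolist())
# stamp handle check
ax=np.array([-.643,0,.766]); m=np.array([-.014,.057,.065])
print("tip px",proj(t,W(r.x,m+.047*ax)),proj(s,W(r.x,m+.047*ax)))
print("pred crop",(proj(t,W(r.x,m+.047*ax))-[178,155])*4.2,(proj(s,W(r.x,m+.047*ax))-[195,160])*4.2)
for n,p in dict(mouth=m,tip=m+.047*ax,ball=lev(r.x[3]),ballmid=lev(.65),hinge=[0,-.066,.044]).items(): print(n,W(r.x,p).round(4))
np.save("w.npy",r.x);np.save("cov.npy",k.x)
E
```

```text
warmer [0.59745363 0.07546249] 9.195534676691183 1.0805506341115318
[[-0.3, 1.9], [1.1, 1.2], [1.2, -0.2], [-0.5, 0.6], [0.0, 0.2], [-1.6, -0.8], [-1.0, -2.7], [1.3, -5.2], [-1.5, 1.7], [-0.3, 0.7]]
cover [0.45483472 0.35146824] 25.476584556163157 0.00516363144949266
[[-1.2, 0.2], [0.7, -1.1], [1.5, 0.2], [-0.7, 0.3], [-1.5, 0.0], [0.4, 1.0], [2.1, -0.9], [-1.0, 0.3]]
tip px [[300.18589794 211.25634492]] [[307.07316994 202.57062503]]
pred crop [[513.18077135 236.27664867]] [[470.70731377 178.79662514]]
mouth [[0.5745 0.1295 0.065 ]]
tip [[0.5447 0.1247 0.101 ]]
ball [[0.6377 0.0151 0.1094]]
ballmid [[0.608  0.0103 0.116 ]]
hinge [[0.608  0.0103 0.044 ]]
```

move_arm:
  commands:
    - [22,33,2,0,0,4.2,100]
    - [22,33,2,0,0,4.2,100]
    - [22,33,2,0,0,4.2,100]
    - [22,33,2,0,0,4.2,100]
    - [22,33,2,0,0,4.2,100]
    - [22,33,2,0,0,4.2,100]
    - [22,33,2,0,0,4.2,100]
    - [22,33,2,0,0,4.2,100]
    - [22,33,2,0,0,4.2,100]
    - [22,33,2,0,0,4.2,100]
    - [22,33,2,0,0,4.2,100]
    - [22,33,2,0,0,4.2,100]
    - [22,33,2,0,0,4.2,100]
    - [22,33,2,0,0,4.2,100]
    - [22,33,2,0,0,4.2,100]
    - [22,33,2,0,0,4.2,100]
    - [22,33,2,0,0,4.2,100]
    - [22,33,2,0,0,4.2,100]
    - [22,33,2,0,0,4.2,100]
    - [0,0,0,0,0,0,100]

```text
time_s: 2.1
tcp_pos: [0.5901, -0.0228, 0.2636]
eef_rot: [180.0, 0.0, -85.3]
contact_force: [-1.0, -0.7, -0.1]
gripper_width: 0.0878
```

```bash
cat >> h.py <<'E'
def wcam(st,c): # wrist capture -> c with world_to_cam
    T=np.eye(4);T[:3,:3]=R.from_euler('xyz',st["eef_rot"],degrees=True).as_matrix();T[:3,3]=st["tcp_pos"]
    c["world_to_cam"]=np.linalg.inv(T@c["tool_from_camera"]); return c
E
python3 - <<'E'
from plant import *
from h import *
st=get_state(); c=wcam(st,capture("wrist")); cv2.imwrite("pics/w1.png",c["frame"]); pickle.dump((st,c),open("w1.pkl","wb"))
print(st["time_s"],st["joints"],st["tcp_pos"],st["eef_rot"],st["gripper_width"]);print(c["tool_from_camera"])
w=np.load("w.npy"); a,b,z=.062,.1,.032
m=np.array([-.014,.057,.065]);ax=np.array([-.643,0,.766])
print(proj(c,W(w,np.array([[-a,b,z],[-a,-b,z],[a,-b,z],[a,b,z],m,m+.047*ax]))).round())
E
```

```text
2.1 [ 1.67332749e+01  1.14125610e+01 -7.04916465e+00 -1.16560633e-02
 -7.15724141e+01 -1.20160435e+01] [ 0.5900935  -0.02279446  0.2636184 ] [ 1.79964306e+02  3.70645487e-03 -8.52864576e+01] 0.08780757215947459
[[ 3.75259417e-04  9.52504393e-01  3.04524615e-01  8.27931910e-02]
 [ 9.99999557e-01 -6.20429176e-04  7.08324565e-04  5.49490421e-05]
 [ 8.63618215e-04  3.04524214e-01 -9.52504203e-01 -1.57003964e-01]
 [ 0.00000000e+00  0.00000000e+00  0.00000000e+00  1.00000000e+00]]
[[355. 290.]
 [350. 169.]
 [263. 176.]
 [280. 295.]
 [324. 281.]
 [347. 295.]]
```

View pics/w1.png

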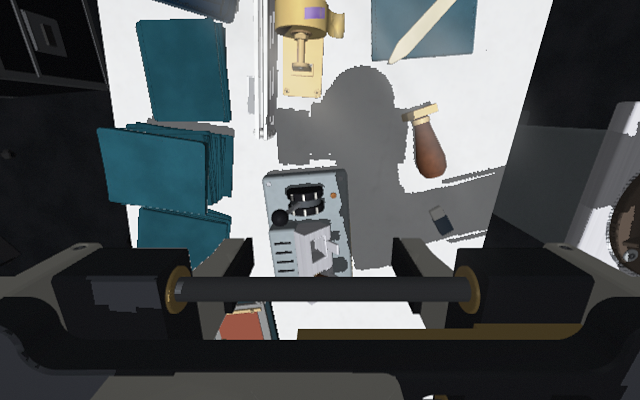

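Wrist view: the lever ball is at (280,217), the console's right-end corners at (264,172) and (347,168). The fit predicts (263,176) and (350,169), so it agrees to within a few mm. I'll refit with these included.

Run:
```python
from h import *
d=pickle.load(open("c0.pkl","rb")); t,s=d["top"],d["scene"]; st,c=pickle.load(open("w1.pkl","rb"))
T=lambda a:np.array(a)/4.2+[178,155]-.4
S=lambda a:np.array(a)/4.2+[195,160]-.4
a,b=.062,.1; z=.032
def lev(th): return [.072*np.sin(th-.65),-.066,.044+.072*np.cos(th-.65)]
ax=np.array([-.643,0,.766]); m=np.array([-.014,.057,.065])
def f(q):
    P=np.array([[-a,b,z],[-a,-b,z],[a,-b,z],[a,b,z],lev(q[3])])
    Q=np.array([[-a,b,z],[-a,b,0],lev(q[3])])
    V=np.array([[a,-b,z],[-a,-b,z],lev(q[3])])
    e=[proj(t,W(q,P))-T([[450,284],[774,241],[742,47],[424,88],[711,77]]),
       proj(s,W(q,Q))-S([[437,322],[440,348],[560,74]]),proj(c,W(q,V))-[[264,172],[347,168],[280,217]]]
    return np.concatenate(e).ravel()
r=least_squares(f,[.6,.0,0.1,1.2],loss='soft_l1'); print("warmer",r.x[:2],np.degrees(r.x[2]),r.x[3]); print(r.fun.reshape(-1,2).round(1).tolist())
# free ball
g=lambda p:np.concatenate([proj(t,p[None])-T([711,77]),proj(s,p[None])-S([560,74]),proj(c,p[None])-[280,217]]).ravel()
k=least_squares(g,[.64,.015,.11]);print("ball free",k.x,k.fun.round(1))
for n,p in dict(mouth=m,tip=m+.047*ax,ball=lev(r.x[3]),ballmid=lev(.65)).items(): print(n,W(r.x,p).round(4))
np.save("w.npy",r.x)
```

```text
warmer [0.59897951 0.07466837] 9.553928281325776 1.0520873410728373
[[0.3, 1.6], [1.6, 0.3], [1.3, -1.0], [-0.3, 0.3], [0.4, 0.1], [-0.7, -3.0], [-1.3, 1.4], [-0.0, 0.3], [-2.7, 3.8], [1.1, 0.6], [-0.0, -1.6]]
ball free [0.63731909 0.01544362 0.11217029] [-0.   0.1 -0.3 -0.2  0.  -0.1]
mouth [[0.5757 0.1286 0.065 ]]
tip [[0.5459 0.1235 0.101 ]]
ball [[0.6377 0.0143 0.1103]]
ballmid [[0.6099 0.0096 0.116 ]]
```

move_arm:
  commands:
    - [24,19,0,0,0,2.5,60]
    - [24,19,0,0,0,2.5,60]
    - [0,0,-20,0,0,0,60]
    - [0,0,-25,0,0,0,60]
    - [0,0,-25,0,0,0,60]
    - [0,0,-25,0,0,0,60]
    - [0,0,-25,0,0,0,60]
    - [0,0,-20,0,0,0,60]
    - [0,0,-15,0,0,0,60]
    - [0,0,-15,0,0,0,60]
    - [0,0,0,0,0,0,60]
    - [0,0,0,0,0,0,60]

```text
time_s: 3.35
tcp_pos: [0.6358, 0.0112, 0.0947]
eef_rot: [180.0, -0.0, -80.6]
contact_force: [0.3, 0.9, 0.9]
gripper_width: 0.0526
```

Run:
```python
from plant import *
from h import *
st=get_state();c=wcam(st,capture("wrist")); s=capture("scene")
a=c["frame"][100:400,150:490]; b=s["frame"][150:250,250:370]
cv2.imwrite("pics/w2.png",np.hstack([cv2.resize(a,(400,353)),cv2.resize(b,(400,353),interpolation=cv2.INTER_CUBIC)]))
```

```text
(no output)
```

View pics/w2.png

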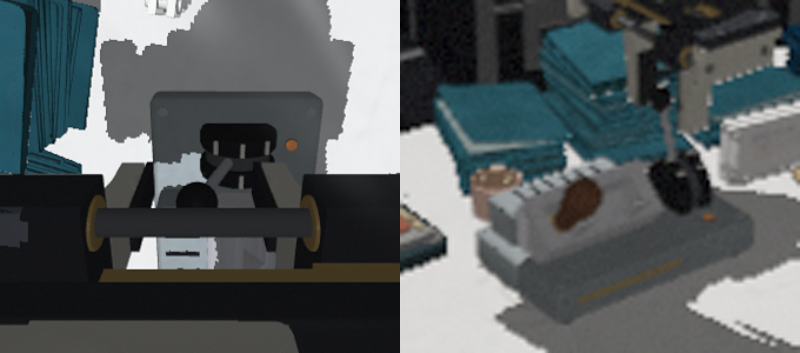

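The wrist view (left half) shows the ball between the fingers at (197,197), just behind the midline. I'll close softly, swing the lever to upright and open.

move_arm:
  commands:
    - [0,3,0,0,0,0,60]
    - [0,0,0,0,0,0,15]
    - [0,0,0,0,0,0,15]
    - [0,0,0,0,0,0,15]
    - [0,0,0,0,0,0,15]
    - [0,0,0,0,0,0,15]
    - [-4,-0.7,1.5,0,0,0,15]
    - [-4,-0.7,1,0,0,0,15]
    - [-4,-0.7,1,0,0,0,15]
    - [-4,-0.7,0.5,0,0,0,15]
    - [-4,-0.7,0.5,0,0,0,15]
    - [-4,-0.7,0.5,0,0,0,15]
    - [-3,-0.5,0,0,0,0,15]
    - [0,0,0,0,0,0,15]
    - [0,0,0,0,0,0,15]
  squeeze: 5

```text
time_s: 4.95
tcp_pos: [0.6081, 0.0099, 0.0993]
eef_rot: [179.9, -0.0, -80.6]
contact_force: [-1.9, 1.4, 4.4]
gripper_width: 0.0204
```

Run:
```python
from plant import *
from h import *
st=get_state();s=capture("scene");t=capture("top")
a=t["frame"][150:230,265:375]; b=s["frame"][150:250,250:370]
cv2.imwrite("pics/w3.png",np.hstack([cv2.resize(a,(400,353),interpolation=cv2.INTER_CUBIC),cv2.resize(b,(400,353),interpolation=cv2.INTER_CUBIC)]))
w=np.load("w.npy")
for th in(.55,.65,.75): print(proj(s,W(w,[.072*np.sin(th-.65),-.066,.044+.072*np.cos(th-.65)]))[0].round(1))
```

```text
[335.8 180.1]
[334.2 179.1]
[332.6 178.3]
```

View pics/w3.png

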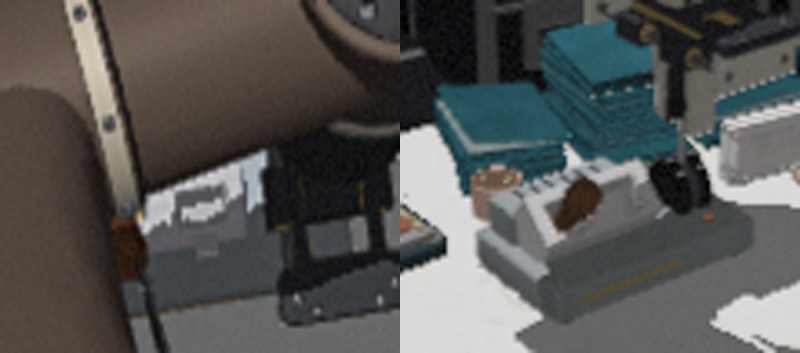

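Scene crop: the lever stands upright in the fingers at (690,150). I'll release, rise, and move to a hover by the stamp.

move_arm:
  commands:
    - [0,0,0,0,0,0,60]
    - [0,0,0,0,0,0,60]
    - [0,0,0,0,0,0,60]
    - [0,0,10,0,0,0,60]
    - [0,0,30,0,0,0,60]
    - [0,0,40,0,0,0,60]
    - [0,0,40,0,0,0,60]
    - [-8,9,0,0,0,-7.5,60]
    - [-8,9,0,0,0,-7.5,60]
    - [-9,9,0,0,0,-7.5,60]
    - [-9,9,0,0,0,-7.5,60]
    - [-9,9,0,0,0,-7.5,60]
    - [-9,9,0,0,0,-7.5,60]
    - [-9,9,0,0,0,-7.5,60]
    - [-9,9,0,0,0,-7.5,60]
    - [-9,9,0,0,0,-7.5,60]
    - [-8,9,0,0,0,-7.5,60]
    - [-8,9,0,0,0,-7.5,60]
    - [-8,8,0,0,0,-7.5,60]
    - [0,0,0,0,0,0,60]

```text
time_s: 7.05
tcp_pos: [0.5056, 0.1177, 0.2205]
eef_rot: [180.0, 0.1, -170.7]
contact_force: [0.6, 0.2, 0.2]
gripper_width: 0.0527
```

Run:
```python
from plant import *
from h import *
st=get_state();c=wcam(st,capture("wrist"));s=capture("scene"); pickle.dump((st,c,s),open("w4.pkl","wb"))
print(st["joints"].round(1),st["tcp_pos"],st["eef_rot"])
b=s["frame"][150:250,250:370]
cv2.imwrite("pics/w4.png",np.hstack([cv2.resize(c["frame"][:,80:560],(440,367)),cv2.resize(b,(360,367),interpolation=cv2.INTER_CUBIC)]))
w=np.load("w.npy")
L=[[.072*np.sin(th-.65),-.066,.044+.072*np.cos(th-.65)] for th in(.55,.65,.75)]
print(proj(s,W(w,L)).round(1),proj(c,W(w,L)).round(1))
```

```text
[  34.8    6.   -19.3   -0.   -64.6 -115.5] [0.50559453 0.11770236 0.22046386] [ 1.79969856e+02  5.21083641e-02 -1.70710145e+02]
[[335.8 180.1]
 [334.2 179.1]
 [332.6 178.3]] [[207.3 270.3]
 [208.  276.3]
 [209.  281.9]]
```

View pics/w4.png

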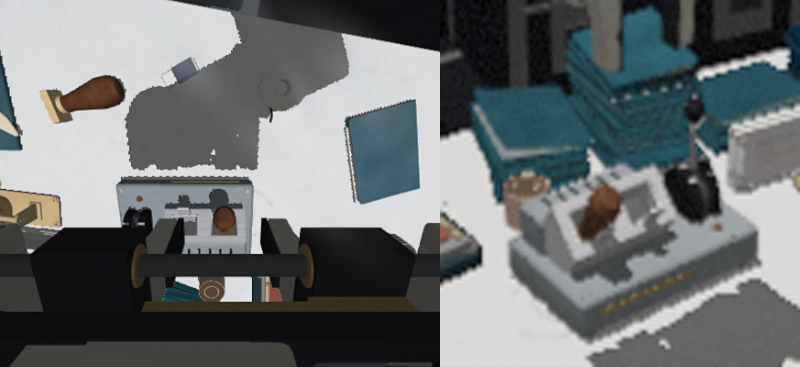

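Run:
```python
from h import *
st,c,s=pickle.load(open("w4.pkl","rb")); t=pickle.load(open("c0.pkl","rb"))["top"]
V=lambda a:np.array(a)*480/440.+[80,0]
w=np.load("w.npy"); a,b,z=.062,.1,.032
ax=np.array([-.643,0,.766]); m=np.array([-.014,.057,.065])
P=proj(c,W(w,np.array([[-a,-b,z],[-a,b,z],m+.035*ax,m+.047*ax])));print(((P-[80,0])*440/480).round(1))
T=lambda a:np.array(a)/4.2+[178,155]-.4
for zz in(.006,.010,.013):
  def g(q):
    P=np.array([[.067,.0495,.0],[.067,-.0495,0],[-.067,-.0495,0],[-.067,.0495,0]])+[0,0,zz]
    e=[proj(t,W(q,P))-T([[25,330],[168,269],[251,465],[108,533]]),proj(c,W(q,P))-V([[419,188],[357,203],[345,118],[417,100]])]
    return np.concatenate(e).ravel()
  k=least_squares(g,[.4,.2,.4]); print("cover",k.x[:2],np.degrees(k.x[2]),k.cost);print(k.fun.reshape(-1,2).round(1).tolist())
```

```text
[[110.9 182.3]
 [251.6 181.8]
 [221.3 216. ]
 [221.3 213.4]]
cover [0.4555801  0.35223443] 24.616197055517897 7.311424157912844
[[-1.3, -0.5], [0.8, -1.3], [0.9, 0.3], [-1.6, -0.1], [1.3, -0.4], [-1.8, 0.4], [0.1, 0.4], [-0.1, -1.2]]
cover [0.45544932 0.35004512] 24.648284178859285 10.272465789546093
[[-0.8, -0.6], [1.4, -1.5], [1.6, 0.3], [-1.0, 0.0], [2.0, 0.1], [-1.8, 1.2], [-0.1, 0.3], [0.6, -1.7]]
cover [0.45535232 0.34839733] 24.67274997265844 14.784435619594728
[[-0.5, -0.6], [1.8, -1.5], [2.1, 0.3], [-0.6, 0.1], [2.5, 0.5], [-1.8, 1.7], [-0.3, 0.1], [1.1, -2.0]]
```

move_arm:
  commands:
    - [0,0,0,1.32,-7.88,0,60]
    - [0,0,0,1.32,-7.88,0,60]
    - [0,0,0,1.32,-7.88,0,60]
    - [0,0,0,1.32,-7.88,0,60]
    - [0,0,0,1.32,-7.88,0,60]
    - [0,0,-20,0,0,0,60]
    - [0,1,-30,0,0,0,60]
    - [-1,1,-20,0,0,0,60]
    - [0,0,0,0,0,0,60]
    - [0,0,0,0,0,0,60]

```text
time_s: 8.15
tcp_pos: [0.5388, 0.1101, 0.2071]
eef_rot: [179.7, 31.4, -171.0]
contact_force: [0.3, 0.2, -0.5]
gripper_width: 0.0526
```

Run:
```python
from plant import *
from h import *
st=get_state();c=wcam(st,capture("wrist")); pickle.dump((st,c),open("w5.pkl","wb"))
print(st["joints"].round(1),st["tcp_pos"],st["eef_rot"])
cv2.imwrite("pics/w5.png",cv2.resize(c["frame"][40:320,130:510],(760,560)))
Rm=R.from_euler('xyz',st["eef_rot"],degrees=True).as_matrix();print(Rm[:,2],Rm[:,1])
w=np.load("w.npy"); a,b,z=.062,.1,.032
ax=np.array([-.643,0,.766]); m=np.array([-.014,.057,.065])
P=proj(c,W(w,np.array([[-a,-b,z],[-a,b,z],m,m+.031*ax,m+.047*ax])));print(((P-[130,40])*2).round(1))
tc=st["tcp_pos"]; print("tool axis px",((proj(c,np.array([tc,tc+.05*Rm[:,2],tc+.1*Rm[:,2]]))-[130,40])*2).round(1))
```

```text
[  32.7   -7.3  -58.2   51.   -15.3 -160.5] [0.53880393 0.11005449 0.20708652] [ 179.73871465   31.41410249 -171.03235466]
[ 0.51413239  0.08574969 -0.85341366] [-0.15822293  0.98739575  0.00389184]
[[ 99.4 117.9]
 [490.8 114.6]
 [406.2 230.6]
 [408.6 230.2]
 [410.  229.9]]
tool axis px [[383.5 424.4]
 [383.8 364.9]
 [384.  326.4]]
```

View pics/w5.png

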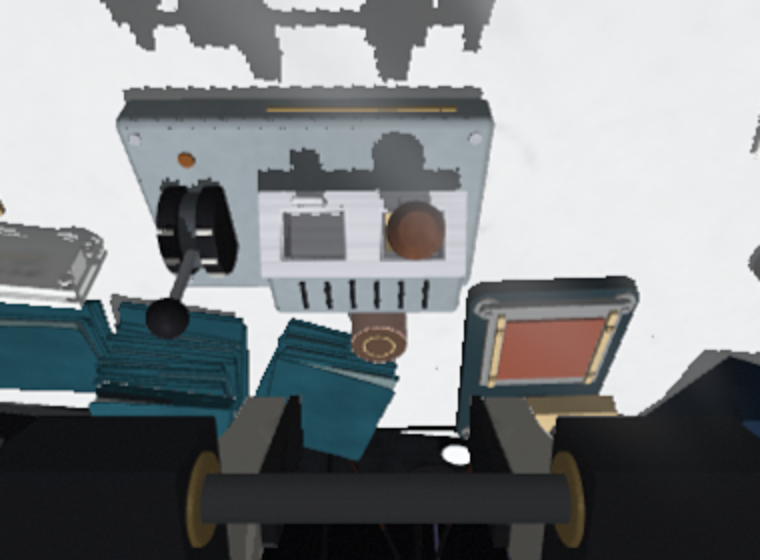

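Wrist view: the handle end is at (415,230), prediction (409,230), so I need about 3 mm more to the left. Joint 3 reached its range, so the tilt stopped at 31°. That still works, because the pads can grip the round handle at any pitch.

move_arm:
  commands:
    - [0,10,-10,0,0,0,52]
    - [0,7,-10,0,0,0,52]
    - [3,0,-20,0,0,0,52]
    - [5,0,-20,0,0,0,52]
    - [5,1,-20,0,0,0,52]
    - [5,1,-15,0,0,0,52]
    - [0,0,0,0,0,0,52]

```text
time_s: 8.9
tcp_pos: [0.5736, 0.1298, 0.149]
eef_rot: [179.2, 27.6, -171.0]
contact_force: [-0.3, -0.4, 0.4]
gripper_width: 0.0453
```

Run:
```python
from plant import *
from h import *
st=get_state();c=wcam(st,capture("wrist"))
print(st["joints"].round(1),st["tcp_pos"],st["eef_rot"])
cv2.imwrite("pics/w6.png",cv2.resize(c["frame"][40:360,130:510],(713,600)))
Rm=R.from_euler('xyz',st["eef_rot"],degrees=True).as_matrix();print(Rm[:,2],Rm[:,1])
w=np.load("w.npy"); 
ax=np.array([-.643,0,.766]); m=np.array([-.014,.057,.065])
P=proj(c,W(w,np.array([m,m+.031*ax,m+.047*ax,[0,-.066,.116]])));print(((P-[130,40])*1.876).round(1))
tc=st["tcp_pos"]; print("tool axis px",((proj(c,np.array([tc,tc+.05*Rm[:,2],tc+.1*Rm[:,2]]))-[130,40])*1.876).round(1))
```

```text
[  23.9    2.3  -58.2   67.4   -6.6 -170.5] [0.57358887 0.12979763 0.14896067] [ 179.20222007   27.61539939 -170.9953686 ]
[ 0.45559787  0.08629454 -0.88599313] [-0.16287358  0.98656981  0.01233727]
[[354.4 244.7]
 [354.  243.2]
 [353.7 242.3]
 [ 48.7 355.3]]
tool axis px [[359.8 398. ]
 [360.  342.2]
 [360.2 306.1]]
```

View pics/w6.png

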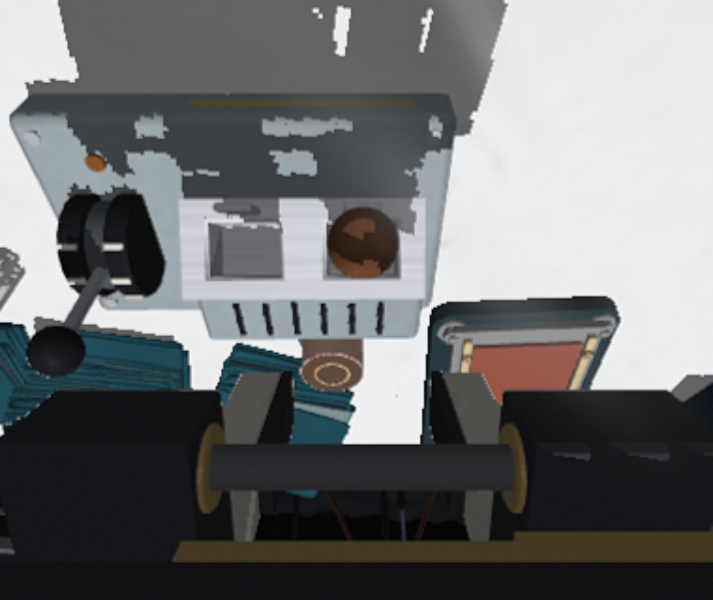

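Handle is at column 363 and tool axis at 360, so about 1.3 mm more left. The ball at (56,352) matches upright to about 1 mm. The wrist is near joint limits at this tilt, so I'll reduce it to 15°. At the end the tool will lean the other way by the difference.

move_arm:
  commands:
    - [-6,0,0,-1.4,6.1,0,52]
    - [-7,0,0,-1.4,6.2,0,52]
    - [0,0,-10,0,0,0,52]
    - [0,0,0,0,0,0,52]

```text
time_s: 9.35
tcp_pos: [0.6009, 0.1054, 0.1595]
eef_rot: [-177.9, 26.4, -171.4]
contact_force: [-0.6, -0.1, 0.8]
gripper_width: 0.0456
```

Run:
```python
from plant import *
from h import *
st=get_state()
print(st["joints"].round(1),st["tcp_pos"],st["eef_rot"])
Rm=R.from_euler('xyz',st["eef_rot"],degrees=True).as_matrix();print(Rm[:,2],Rm[:,1])
print(1000*(np.array([.5554,.1288,.0887])+.019*Rm[:,2]-st["tcp_pos"]))
```

```text
[  29.5    4.2  -51.1   46.9  -15.3 -154.8] [0.60087192 0.10539254 0.15948639] [-177.89921555   26.39791268 -171.3984651 ]
[ 0.44478891  0.0302058  -0.89512593] [-0.13334665  0.99052538 -0.03283505]
[-37.02092781  23.9813688  -87.79378351]
```

```bash
cat >> h.py <<'E'
def togo(st,gp,tilt,yaw=99.5): # grasp point, tilt of tool towards robot (deg), closing line azimuth
    y=np.array([np.cos(np.radians(yaw)),np.sin(np.radians(yaw)),0]); f=np.array([y[1],-y[0],0])
    z=np.sin(np.radians(tilt))*f-np.cos(np.radians(tilt))*np.array([0,0,1])
    Rt=np.c_[np.cross(y,z),y,z]; Rm=R.from_euler('xyz',st["eef_rot"],degrees=True).as_matrix()
    print("t",round(st["time_s"],2),"joints",st["joints"].round(1),"F",st["contact_force"].round(1),"w",round(st["gripper_width"],4))
    print("shift",(1000*(np.array(gp)+.019*z-st["tcp_pos"])).round(1),"turn",R.from_matrix(Rt@Rm.T).as_rotvec(degrees=True).round(2),"toolz",Rm[:,2].round(3),"tooly",Rm[:,1].round(3))
E
python3 - <<'E'
from plant import *
from h import *
togo(get_state(),[.5554,.1288,.1687],15)
E
```

```text
t 9.35 joints [  29.5    4.2  -51.1   46.9  -15.3 -154.8] F [-0.6 -0.1  0.8] w 0.0456
shift [-40.6  24.2  -9.1] turn [ 0.15 11.56  1.64] toolz [ 0.445  0.03  -0.895] tooly [-0.133  0.991 -0.033]
```

move_arm:
  commands:
    - [0,0,2,0,3,0.4,52]
    - [0,0,0,0,3,0.4,52]
    - [0,0,0,0,3,0.4,52]
    - [0,0,0,0,2.5,0.4,52]
    - [-8,5,0,0,0,0,52]
    - [-8,5,0,0,0,0,52]
    - [-8,5,0,0,0,0,52]
    - [-8,5,0,0,0,0,52]
    - [-8,4,0,0,0,0,52]
    - [0,0,0,0,0,0,52]
    - [0,0,0,0,0,0,52]

```text
time_s: 10.45
tcp_pos: [0.5641, 0.1255, 0.163]
eef_rot: [-179.3, 16.1, -170.6]
contact_force: [0.5, -0.5, 0.2]
gripper_width: 0.0454
```

Run:
```python
from plant import *
from h import *
togo(get_state(),[.5554,.1288,.1687],15)
```

```text
t 10.45 joints [  37.     5.4  -35.9   13.9  -35.4 -128.1] F [ 0.5 -0.5  0.2] w 0.0454
shift [ -3.9   4.1 -12.7] turn [0.46 1.23 0.33] toolz [ 0.276  0.034 -0.961] tooly [-0.159  0.987 -0.011]
```

move_arm:
  commands:
    - [-2,2,-3,0.46,1.2,0.3,52]
    - [-2,2,-10,0,0,0,52]
    - [0,0,-12,0,0,0,52]
    - [0,0,-12,0,0,0,52]
    - [0,0,-12,0,0,0,52]
    - [0,0,-12,0,0,0,52]
    - [0,0,-12,0,0,0,52]
    - [0,0,-10,0,0,0,52]
    - [0,0,-9,0,0,0,52]
    - [0,0,0,0,0,0,52]
    - [0,0,0,0,0,0,52]

```text
time_s: 11.55
tcp_pos: [0.5603, 0.1291, 0.0705]
eef_rot: [-180.0, 15.0, -170.6]
contact_force: [0.1, -0.4, 0.4]
gripper_width: 0.0457
```

Run:
```python
from plant import *
from h import *
togo(get_state(),[.5554,.1288,.0887],15)
c=capture("wrist")["frame"];s=capture("scene")["frame"]
cv2.imwrite("pics/w7.png",np.hstack([cv2.resize(c[80:360,160:480],(457,400)),cv2.resize(s[140:250,240:330],(327,400),interpolation=cv2.INTER_CUBIC)]))
```

```text
t 11.55 joints [  36.1   12.6  -43.3   18.4  -21.7 -133.1] F [ 0.1 -0.4  0.4] w 0.0457
shift [-0.   0.5 -0.1] turn [ 0.04 -0.03  0.08] toolz [ 0.255  0.042 -0.966] tooly [-0.164  0.987 -0.001]
```

View pics/w7.png

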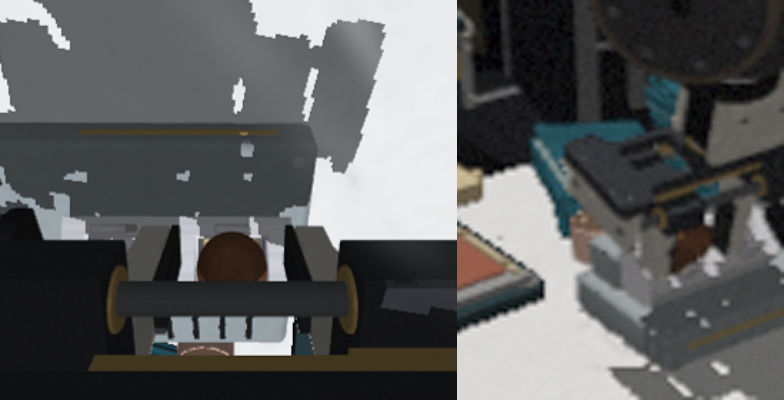

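The handle sits centred between the fingers, at about (232,260) in the left half. Closing.

move_arm:
  commands:
    - [0,0,0,0,0,0,10]
    - [0,0,0,0,0,0,10]
    - [0,0,0,0,0,0,10]
    - [0,0,0,0,0,0,10]
    - [0,0,0,0,0,0,10]
    - [0,0,0,0,0,0,10]
  squeeze: 30

```text
time_s: 12.25
tcp_pos: [0.5605, 0.1294, 0.071]
eef_rot: [180.0, 15.0, -170.6]
contact_force: [-1.3, -0.0, 3.0]
gripper_width: 0.0269
```

move_arm:
  commands:
    - [-1.6,-0.3,1.9,0,0,0,10]
    - [-3.2,-0.5,3.8,0,0,0,10]
    - [-3.2,-0.5,3.8,0,0,0,10]
    - [-3.2,-0.5,3.8,0,0,0,10]
    - [-3.2,-0.5,3.8,0,0,0,10]
    - [-3.2,-0.5,3.8,0,0,0,10]
    - [-3.2,-0.5,3.8,0,0,0,10]
    - [-3.2,-0.5,3.8,0,0,0,10]
    - [-3.2,-0.5,3.8,0,0,0,10]
    - [-3.2,-0.5,3.8,0,0,0,10]
    - [0,0,15,0,0,0,10]
    - [0,0,25,0,0,0,10]
    - [0,0,25,0,0,0,10]
    - [0,0,25,0,0,0,10]
    - [0,0,15,0,0,0,10]
    - [0,0,0,0,0,0,10]

```text
time_s: 13.85
tcp_pos: [0.5309, 0.1252, 0.2145]
eef_rot: [179.9, 15.2, -170.6]
contact_force: [-0.3, -0.1, -0.9]
gripper_width: 0.0271
```

move_arm:
  commands:
    - [-6,18,0,0,0,1.3,10]
    - [-6,18,0,0,0,1.3,10]
    - [-6,19,0,0,0,1.3,10]
    - [-6,19,0,0,0,1.3,10]
    - [-6,19,0,0,0,1.3,10]
    - [-6,19,0,0,0,1.3,10]
    - [-6,19,0,0,0,1.3,10]
    - [-6,19,0,0,0,1.3,10]
    - [-6,19,0,0,0,1.3,10]
    - [-6,19,0,0,0,1.3,10]
    - [-6,18,0,0,0,1.3,10]
    - [-6,18,0,0,0,1.2,10]
    - [0,0,0,-1.7,3.6,0,10]
    - [0,0,0,-1.7,3.6,0,10]
    - [0,0,0,-1.7,3.6,0,10]
    - [0,0,0,-1.7,3.6,0,10]
    - [0,0,0,-1.7,3.6,0,10]
    - [0,0,0,-1.7,3.6,0,10]
    - [0,0,0,0,0,0,10]

```text
time_s: 15.75
tcp_pos: [0.4589, 0.3493, 0.21]
eef_rot: [-179.8, -9.1, -155.1]
contact_force: [0.1, 0.6, -2.5]
gripper_width: 0.0268
```

Run:
```python
from plant import *
from h import *
togo(get_state(),[.455,.350,.23],-25,115)
```

```text
t 15.75 joints [  53.8   17.6   -4.6   -4.3  -75.9 -117.5] F [ 0.1  0.6 -2.5] w 0.0268
shift [-11.1  -2.6   2.8] turn [-6.53 14.52  0.06] toolz [-0.142 -0.07  -0.987] tooly [-0.421  0.907 -0.004]
```

move_arm:
  commands:
    - [-3,-1,1,-1.6,3.6,0,10]
    - [-3,-1,1,-1.6,3.6,0,10]
    - [-3,-1,1,-1.6,3.6,0,10]
    - [-2,0,0,-1.7,3.7,0,10]
    - [0,0,-15,0,0,0,10]
    - [0,0,-15,0,0,0,10]
    - [0,0,-15,0,0,0,10]
    - [0,0,-15,0,0,0,10]
    - [0,0,0,0,0,0,10]
    - [0,0,0,0,0,0,10]
    - [0,0,0,0,0,0,10]

```text
time_s: 16.85
tcp_pos: [0.4473, 0.3457, 0.1556]
eef_rot: [179.9, -24.7, -155.0]
contact_force: [-0.0, 0.0, -1.2]
gripper_width: 0.0268
```

Run:
```python
from plant import *
from h import *
st=get_state()
togo(st,[.455,.350,.119],-25,115)
c=wcam(st,capture("wrist"));s=capture("scene")
pickle.dump((st,c,s),open("w8.pkl","wb"))
cv2.imwrite("pics/w8.png",np.hstack([cv2.resize(c["frame"][80:400,160:480],(400,400)),cv2.resize(s["frame"][210:310,190:290],(400,400),interpolation=cv2.INTER_CUBIC)]))
Rm=R.from_euler('xyz',st["eef_rot"],degrees=True).as_matrix();g=st["tcp_pos"]-.019*Rm[:,2]
print("grasp",g,"px tip/grasp/face",((proj(s,g+np.array([[0,0,.016],[0,0,0],[0,0,-.057]]))-[190,210])*4+[400,0]).round())
```

```text
t 16.85 joints [  50.1   28.7    3.7  -10.3  -87.6 -112.6] F [-0.   0.  -1.2] w 0.0268
shift [  0.4   0.9 -53.9] turn [-0.21  0.25  0.02] toolz [-0.379 -0.175 -0.909] tooly [-0.422  0.906  0.002]
grasp [0.45450454 0.34905114 0.1729056 ] px tip/grasp/face [[570. -18.]
 [572.   8.]
 [580.  97.]]
```

View pics/w8.png

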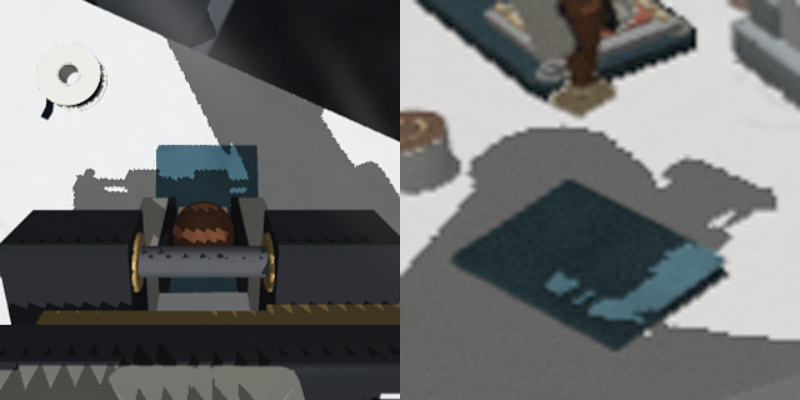

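Run:
```python
from h import *
st,c,s=pickle.load(open("w8.pkl","rb")); d=pickle.load(open("c0.pkl","rb")); t=d["top"]; c4=pickle.load(open("w4.pkl","rb"))[1]
V=lambda a:np.array(a)*480/440.+[80,0]; V8=lambda a:np.array(a)*.8+[160,80]; T=lambda a:np.array(a)/4.2+[178,155]-.4
S=lambda a:(np.array(a)-[400,0])/4.+[190,210]-.4
def g(q):
    P=np.array([[.067,.0495,.0],[.067,-.0495,0],[-.067,-.0495,0],[-.067,.0495,0]])+[0,0,q[3]]
    e=[proj(t,W(q,P))-T([[25,330],[168,269],[251,465],[108,533]]),proj(c4,W(q,P))-V([[419,188],[357,203],[345,118],[417,100]]),
       proj(s,W(q,P))-S([[452,257],[570,180],[724,257],[617,350]]),proj(c,W(q,P[2:]))-V8([[157,145],[257,145]])]
    return np.concatenate(e).ravel()
k=least_squares(g,[.4,.2,.4,.01],loss='soft_l1'); print(k.x[:2],np.degrees(k.x[2]),k.x[3]);print(k.fun.reshape(-1,2).round(1).tolist())
Rm=R.from_euler('xyz',st["eef_rot"],degrees=True).as_matrix();print("stamp y",Rm[:,1])
```

```text
[0.45569602 0.35258146] 24.633072235482977 0.005442956759550839
[[-1.4, -0.5], [0.7, -1.4], [0.8, 0.2], [-1.7, -0.1], [1.2, -0.5], [-1.8, 0.4], [0.1, 0.6], [-0.2, -1.1], [-1.2, 0.3], [0.3, 1.2], [1.6, 1.7], [-2.1, -0.9], [-2.5, -0.4], [0.6, 0.1]]
stamp y [-0.42223335  0.90648583  0.00156061]
```

move_arm:
  commands:
    - [1,2,-8,0,0,0,10]
    - [0,0,-10,0,0,0,10]
    - [0,0,-10,0,0,0,10]
    - [0,0,-10,0,0,0,10]
    - [0,0,-8,0,0,0,10]
    - [0,0,-5,0,0,0,10]
    - [0,0,-2,0,0,0,10]
    - [0,0,0,0,0,0,10]
    - [0,0,0,0,0,0,10]
    - [0,0,0,0,0,0,10]

```text
time_s: 17.95
tcp_pos: [0.4482, 0.3476, 0.1023]
eef_rot: [179.9, -24.7, -155.0]
contact_force: [0.2, -0.8, 0.3]
gripper_width: 0.027
```

Run:
```python
from plant import *
from h import *
st=get_state()
togo(st,[.4555,.3515,.119],-25,114.8)
s=capture("scene");pickle.dump((st,s),open("w9.pkl","wb"))
cv2.imwrite("pics/w9.png",cv2.resize(s["frame"][200:300,195:295],(600,600),interpolation=cv2.INTER_CUBIC))
Rm=R.from_euler('xyz',st["eef_rot"],degrees=True).as_matrix();g=st["tcp_pos"]-.019*Rm[:,2]
y=Rm[:,1];x=np.array([y[1],-y[0],0])
F=[g+[0,0,-.057+h]+a*.011*x+b*.015*y for h in(0,.008) for a,b in((1,1),(1,-1),(-1,-1),(-1,1))]
print("grasp",g);print(((proj(s,np.array(F+[g+[0,0,.016]]))-[195,200])*6).round())
```

```text
t 17.95 joints [  50.1   31.6    1.1  -10.4  -82.2 -111.6] F [ 0.2 -0.8  0.3] w 0.027
shift [ 0.   0.5 -0.5] turn [-0.19  0.21 -0.16] toolz [-0.38  -0.175 -0.908] tooly [-0.422  0.907  0.002]
grasp [0.45538413 0.35095145 0.11956548]
[[195. 333.]
 [252. 299.]
 [293. 318.]
 [236. 353.]
 [194. 315.]
 [251. 282.]
 [291. 301.]
 [234. 335.]
 [230. 160.]]
```

View pics/w9.png

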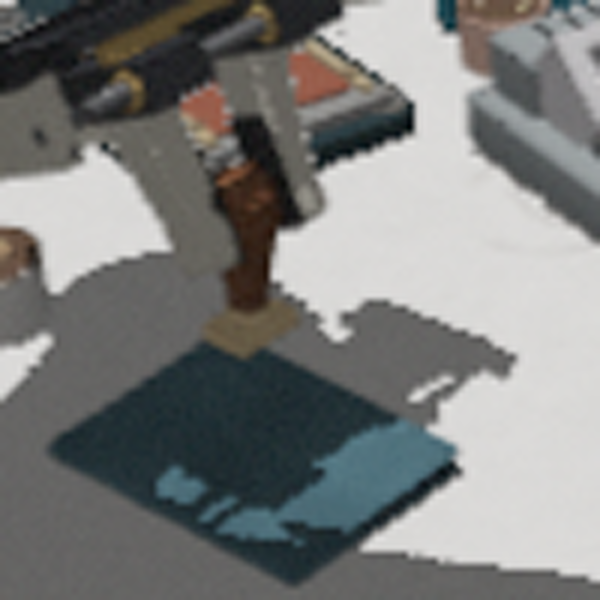

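The stamp hangs upright over the cover. Its foot corners, at (204,333), (244,358) and (298,322), lie within about 1.5 image pixels of the square, upright prediction. Handing in.

```bash
python3 -c "
from plant import *
s=get_state();print(s['qd'].round(2),s['gripper_width'],s['time_s']);print(close_job())"
```

```text
[ 0.04  0.02 -0.01 -0.02  0.07 -0.02] 0.026677597007212665 18.0
the job is handed in; nothing more can be done
None
```

The job is handed in at 18 s of the 51 s allowed: the lever is at standby and the arm is holding the letter stamp over the middle of the bare cover.

- **Lever:** I swung it back by its ball to straight up. A later wrist picture put the ball within about 1–2 mm of the upright position, roughly 0.03 rad at most.
- **Stamp:** I gripped it in the left pocket (27 mm finger opening, 30 N), drew it out along the pocket's axis, turned it 40° to upright and carried it across. The larger stamp lying loose on the table was left alone.
- **Last checks:**
  - The grip point is about 1 mm from the cover centre I estimated, and the stamp was turned to within about half a degree of the cover's edges.
  - The foot's corners in the last picture fit an upright, square stamp, with a uniform offset of about 1.5 pixels (around 3 mm), close to the calibration error.
  - The arm was still at hand-in, with under 1 N of outside force on the tool.

**Less sure or not as planned:**
- **Height:** The face is at about 61–62 mm. My fits put the cover's top at about 5–6 mm, while the description allows up to 13 mm, so the gap is somewhere between 48 and 56 mm.
- **Tool tilt:** The full 40° tilt along the handle was out of joint range, so I gripped at 15°. The tool now leans 25° the other way.
- **Position fit:** The warmer's estimated position was about 3–4 mm off to the side. I corrected this from close-up pictures before gripping.
- **Pictures:** I viewed 13, three over the budget of 10.

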